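# Nip up the blanked air-line fitting

## Task

The brass hexagon nut on the bench's air fitting has only been started: run it clockwise with the gripper's fingers until it is finger-tight (its white stripe comes to the black mark on the block and it stops turning easily), and no further by hand. Then put the blue-handled wrench on the nut and turn it exactly one more quarter turn, stripe to the orange mark. Lay the wrench back in its wooden rest as it was, and leave everything else on the bench where it is.

Things in the scene. Friction and masses are not known exactly. Their poses are not given: they have to be found in the camera images.
- fitting: air manifold fixed to the bench (all sizes mm): aluminium block 80 x 76, top at z 45, on a plate 120 x 80. Origin: centre of its underside; z up. A neck of 26 dia (36 dia below z 51) carries the nut. On the block's top a black mark lies towards its -x (stripe here: finger-tight), an orange mark towards its +y (a quarter turn further, clockwise from above). Its place and yaw vary
- nut: brass hexagon nut, 36 across flats, 41.6 across corners, 22 high (the top 5 chamfered to 28 across flats), axis upright. Origin: centre of its underside, 78 above the bench. Its frame turns with it: z up, +x to the corner with the white stripe; flats face +-y and every 60 degrees from there. A blanked copper tube of 22 dia stands out of it to 126 above the bench and does not turn. The nut does not rise or sink
- nut_mid (a point): centre of the nut, 89 above the bench; axes as the nut's
- spin (a joint): loose turning of the nut (rad), growing clockwise seen from above; starts at 0.6 to 1.3; finger-tight at its stop, 2.0. Takes about 0.3 N m, forward or backward
- bite (a joint): turning of the nut beyond finger-tight (rad), clockwise from above; 0 at the start; a quarter turn is 1.57. It moves only with spin at its stop, needs about 0.5 N m, stays where it is left and cannot be undone (turning back only loosens spin). The nut's yaw in the fitting's frame is pi + 2 - spin - bite
- wrench: open-ended steel wrench, blue handle, 320 to 500 g, 215 long, 10 thick, lying flat. Origin: on its underside; +x along it to the open jaws, z up as it lies. Handle: bar 16 wide (y) from x = -88 to 54 with a round end of 26 dia at x = -88; head 64 wide from x = 52 to 114. It may start up to 6 along the rest and 4 across it from the middle
- wrench_jaw (a point): centre of the jaw gap, wrench (95, 0, 5). Throat floor 23 behind it, prongs to 19 ahead, gap 38 wide (y) between them. It goes over tube and nut from above, or onto the nut from the side, with the wrench's x along a corner direction of the nut (nut x plus a multiple of 60 degrees); on the nut it has about 0.1 rad of play either way, 0.17 under load
- wrench_grip (a point): a good place to grip, across the handle: wrench (-20, 0, 5), 115 from the jaw centre
- rest: wooden rest fixed to the bench: plate 170 x 60 x 8, two saddles 14 thick at x = -68 and 34, tops at z 30; cheeks rise to z 42 on either side, 32 apart (y = -16 to 16). Origin: centre of its underside. The wrench lies on the saddles along x, its origin at (0, 0, 30) of the rest, jaws to +x, 22 free below it between the saddles. Place and yaw vary; it may change sides with the fitting
- cup_hinge: bystander, loose, to be left alone: steel cabinet hinge, about 83 x 45 x 12 mm
- sanding_block: bystander, loose, to be left alone: cork sanding block with red underside, 70 x 45 x 26 mm
- wire_spool: bystander, loose, to be left alone: green wire spool standing upright, 56 dia x height 40 mm
- offcut: bystander, loose, to be left alone: pale wooden offcut, 130 x 45 x 20 mm
- small_wrench: bystander, loose, to be left alone: a smaller plain steel wrench,the wrong size for this nut, 130 long, mm
- glue: bystander, loose, to be left alone: white glue cartridge lying down, 48 dia x 230 long mm
Mind the look-alikes: they are no part of the job. Of the things shaped like the rest, the wooden one is meant.

How it is judged:
By the outcome, as a careful person would: the job done as asked, in the order asked, and still so for the second after the job is handed in, with the robot touching nothing.
It also fails if it takes over 66 s, if anything falls off the work surface, if the arm or the gripper's body presses on something with over 40 N, if the wrist force passes 120 N, or if a joint passes its speed limit or range.

## Robot

A 6-joint arm with a two-finger parallel gripper is mounted at the origin on the work surface. World frame = base frame: x ahead of the robot, y to its left, z up, the work surface at z = 0. Lengths are in mm, angles in degrees, forces in N, time in s.
With the tool pointing down it reaches from about 350 to 850 mm from the base axis. Payload 8.1 kg.
Tool frame: the origin (TCP) lies midway between the tips of the shut fingers; the grasp point (between the pads) lies 19 mm behind it; z points along the fingers, y is the line along which they close (so a half turn about z gives the same grasp; the last joint's range is limited). The gripper opens to 85 mm and grips with 20 to 120 N. Pads are 22 mm wide; open, the fingers measure 114 mm over their backs; the gripper's body (76 mm by 85 mm) begins 54 mm behind the grasp point. The pads swing forward as they close: fully open they stand 13 mm farther back than shut.
Start: joints at [-73.476, 7.471, 85.268, -0, 87.261, -4.893], TCP at [219.113, -558.565, 231.292] pointing down, gripper open.
Joint ranges: [-169.43, 169.43], [-51.17, 129.36], [1.28, 143.12], [-76.62, 256.62], [0, 156.53], [-152.29, 152.29]. Speed limits (degrees/s): [136.94, 136.94, 159.86, 180, 180, 180].

## Interface

Orientations are given as [roll, pitch, yaw] about the fixed x, y, z axes, in that order (R = Rz(yaw) Ry(pitch) Rx(roll)).
In Python, from bench import sense, snapshot, camera_params, hand_in, masks_of, pinpoint gives the robot as it stands.
- The arm moves only by the tool step_arm, never from a script. Its argument "targets" is a list of rows, each an object with "angular": the turn, a rotation vector about the tool's x, y, z scaled (see below), a list of three; "dp": the shift along the tool's x, y, z scaled (see below), a list of three; "fingers": the closure, from 0 (fully open) to 1 (shut). A call has exactly 8 rows; each row is the pose to reach, as a shift and turn from the pose commanded when the call began, along the tool's axes at that moment, turning the shorter way round; what a row does not reach only later rows make up. The controller multiplies each number of a shift by 0.2 m and each number of a turn by 180 degrees. A row lasts 1/8 s, in which the tool goes at most 62.5 mm and 10.7 degrees, less where a joint would pass 70% of its speed; a pose out of reach is approached as far as the arm can. A call with a number of a shift or a turn outside -1 to 1 is refused whole. A call with a gripper value outside its range is refused whole. The fingers move at their own pace and stop on an object; "newtons" is the grip in N (left out, the last holds). Time passes only in rows, so rows that repeat a pose let the fingers close, or fill a call up. It gives the time, the measured TCP pose, the force, the opening and the grip force at its end, in the units of the state.
- sense(): the state, without advancing time (a new reading comes with each control period).
- snapshot(name): name is "side" or "top"; returns the picture (420x560x3 uint8, blue, green, red); there is no depth.
- camera_params(name): a dict with "vfov" (degrees; the focal length in pixels is half the picture's height over the tangent of half this angle, whatever the lens; pixels are square), "cx", "cy" (the principal point, pixels), "D" ([k1, k2, p1, p2, k3] as OpenCV has them; the pictures are not rectified), "R" (3x3) and "t" (3): a world point X has camera coordinates R X + t. Camera axes: x right, y down, z forward; pixel columns grow to the right and rows downward; lengths in mm; the calibration is good to about 2 mm. A picture is of the moment at which its call begins. camera_params takes no time and is no camera call.
- hand_in(): hands the job in; it is judged then, once.
Trained networks look in the newest picture that a camera, given by its name, has taken for a name from the list of things; names that differ only in an ending like _2 or _b are one class to them, and where a whole thing is asked for, a point or a joint stands for the part that bears it (a point fixed in the world has none). Each returns a list of dicts, best first, with "conf" (0 to 1); they miss things now and then, are a little off and sometimes report something else, mostly with a low value. They report only what shows in the picture. A call takes as long as a camera call. They do not tell look-alikes from the thing itself.
- masks_of(camera, label): "pixels" (420x560 bool, what is visible of it) and "at" ([column, row] in pixels, amid what is visible of it).
- pinpoint(camera, label): "at" ([column, row] in pixels: a listed point, or the origin of a listed thing).
The state is a dict: "time": time; "joint_pos": joint angles; "qd": joint speeds; "joint_efforts": joint torques, N m; "tool_pos": TCP position; "tcp_rot": TCP orientation; "ft_force": force on the tool from outside, world axes, zero at the start; "wrist_torque": the same for the moment, N m; "finger_gap": finger opening in mm; "grip_force": force on a finger pad.
Only numpy, scipy, OpenCV 4.12 (cv2) and the standard library are available. Lean on these libraries where they do the work, as an engineer would, in place of code of your own. Each camera call takes 0.05 s, during which the arm holds its last target. There are 200 camera calls.

## Working session

There is one attempt and no reset: what is moved stays moved. The work goes in short steps, Python scripts to look and compute and a tool call to move; the robot and the scene stay as the last step left them, time stands still between calls to the robot, and variables do not carry over. Pictures are saved under pics/ and viewed, at most 10 in all, crops included, and the job is handed in when it is done.

Besides the shell and the picture viewer there is one more tool, called after "Emit:" as name([rows], argument=value, ...), one row to a line, values as JSON. step_arm: Moves the arm, as the interface text tells. Its arguments: {"type":"object","properties":{"targets":{"type":"array","items":{"type":"object","properties":{"angular":{"type":"array","items":{"type":"number","minimum":-1,"maximum":1}},"dp":{"type":"array","items":{"type":"number","minimum":-1,"maximum":1}},"fingers":{"type":"number"}}}},"newtons":{"type":"number"}},"required":["targets"]}

```bash
ls; mkdir -p pics; python3 - <<'E'
from bench import *
import cv2,numpy as np
for n in("side","top"):
    cv2.imwrite(f"pics/{n}0.png",snapshot(n)); p=camera_params(n); R=np.array(p["R"]);print(n,p["vfov"],p["D"],(-R.T@np.array(p["t"])).round(),R.round(2).tolist())
    for l in ("fitting","nut","nut_mid","wrench","wrench_jaw","wrench_grip","rest"):
        print(l,[(np.round(d["at"],1).tolist(),round(d["conf"],2)) for d in pinpoint(n,l)])
print(sense())
E
```

```text
pics
side 53.858675931352515 [-0.06107247  0.          0.          0.          0.        ] [-37. 931. 786.] [[-0.88, -0.48, 0.01], [-0.26, 0.47, -0.84], [0.4, -0.74, -0.54]]
fitting [([220.5, 260.3], 0.72), ([292.0, 236.3], 0.67), ([270.5, 196.4], 0.66)]
nut [([270.8, 192.9], 0.44)]
nut_mid [([247.4, 181.3], 0.51), ([213.4, 235.9], 0.41)]
wrench [([269.5, 192.8], 0.58), ([223.2, 223.8], 0.51)]
wrench_jaw [([247.7, 187.5], 0.53)]
wrench_grip [([277.6, 192.8], 0.52)]
rest [([272.5, 200.3], 0.81), ([332.6, 209.5], 0.76), ([299.6, 279.9], 0.59), ([390.6, 199.9], 0.37)]
top 53.86124429946767 [-0.00853893  0.          0.          0.          0.        ] [ 383.  -11. 1075.] [[0.03, -1.0, -0.02], [-1.0, -0.03, -0.09], [0.09, 0.02, -1.0]]
fitting [([207.7, 175.7], 0.64)]
nut [([205.7, 168.0], 0.71), ([273.7, 136.4], 0.32)]
nut_mid []
wrench [([355.7, 160.8], 0.97)]
wrench_jaw [([353.6, 127.4], 0.96)]
wrench_grip [([354.1, 169.7], 0.97)]
rest [([428.0, 314.5], 0.82), ([370.1, 249.2], 0.77), ([350.7, 163.0], 0.74), ([224.9, 265.4], 0.59)]
{'time': 0.8, 'joint_pos': array([-7.34773354e+01,  7.47013390e+00,  8.52667393e+01, -8.13109183e-04,
        8.72607507e+01, -4.89179534e+00]), 'qd': array([ 0.01866051, -0.00289363,  0.07916726,  0.04893965, -0.00858138,
        0.01682376]), 'joint_efforts': array([-1.00035832e-03, -5.69263887e+01, -5.00829756e+01, -2.66247416e-04,
        1.05118015e-03, -2.72429128e-05]), 'tool_pos': array([ 219.10019862, -558.58349787,  231.31317168]), 'tcp_rot': array([1.79997702e+02, 1.01184796e-03, 2.14144988e+01]), 'ft_force': array([-0.18145274,  0.42786845, -0.41770552]), 'wrist_torque': array([ 0.00649094,  0.01303271, -0.06610995]), 'grip_force': 0.0, 'finger_gap': 85.41227839757148}
```

View pics/top0.png

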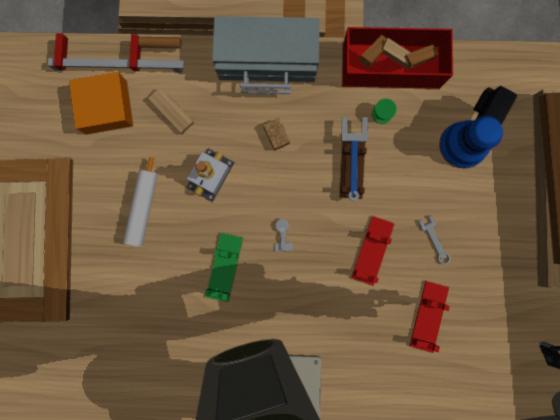

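View pics/side0.png

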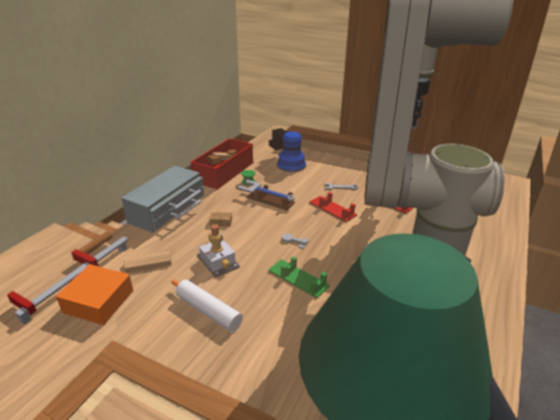

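The top view shows the fitting with the nut at about (207,172), and the blue wrench in the wooden rest at (354,160) with its jaws up (+x). The red and green rests are look-alikes. Next I'll take enlarged crops of the fitting and the wrench.

```bash
cat > h.py <<'E'
from bench import *
import cv2,numpy as np
def cam(n):
    p=camera_params(n); f=210/np.tan(np.radians(p["vfov"]/2))
    return np.array([[f,0,p["cx"]],[0,f,p["cy"]],[0,0,1]]),np.array(p["D"],float),np.array(p["R"],float),np.array(p["t"],float)
def proj(n,X):
    K,D,R,t=cam(n); return cv2.projectPoints(np.atleast_2d(np.array(X,float)),cv2.Rodrigues(R)[0],t,K,D)[0][:,0]
def ray(n,uv,z):
    K,D,R,t=cam(n); q=cv2.undistortPoints(np.array(uv,float).reshape(-1,1,2),K,D)[:,0]
    d=np.c_[q,np.ones(len(q))]@R; c=-R.T@t
    return c+d*((z-c[2])/d[:,2])[:,None]
def crop(im,x,y,w,h,s): return cv2.resize(im[y:y+h,x:x+w],None,fx=s,fy=s,interpolation=cv2.INTER_CUBIC)
E
python3 - <<'E'
from h import *
t=cv2.imread("pics/top0.png");s=cv2.imread("pics/side0.png")
a=crop(t,178,140,60,66,6);b=crop(t,325,105,60,100,4);c=crop(s,190,220,60,60,6)
o=np.zeros((600,800,3),np.uint8);o[:396,:360]=a;o[:400,360:600]=b
d=crop(s,192,222,50,55,4);o[:220,600:800]=d
d=crop(s,230,165,75,50,5);o[400:600,:375]=d[:200]
cv2.imwrite("pics/c1.png",o)
print(ray("top",[[354,127],[354,170],[355.7,160.8]],35).round(1).tolist(),ray("top",[[205.5,170]],100).round(1))
E
```

```text
[[690.7, -180.2, 35.0], [579.2, -181.6, 35.0], [602.9, -185.6, 35.0]] [[558.  183.5 100. ]]
```

View pics/c1.png

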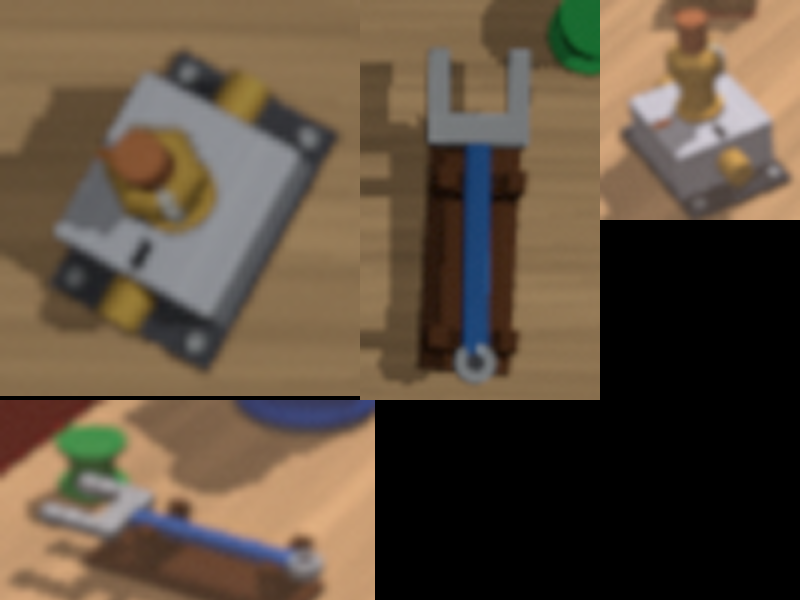

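The crops show the block corners, the black mark at the lower left of the nut, and the stripe corner near crop pixel (168,205). The orange mark is partly hidden behind the tube. I'll fit the poses from these.

```bash
python3 - <<'E'
from h import *
from scipy.optimize import least_squares
g=lambda q,ox,oy,s,sx=0:[((u-sx)/s+ox-.5+.5/s,v/s+oy-.5+.5/s) for u,v in q]
top=np.array(g([(148,75),(298,155),(210,318),(55,232)],178,140,6))
def F(p,P): c,s=np.cos(p[2]),np.sin(p[2]); P=np.array(P,float); return np.c_[p[0]+c*P[:,0]-s*P[:,1],p[1]+s*P[:,0]+c*P[:,1],P[:,2]]
# -x toward image bottom: image up = +x world
B=[(40,38,45),(40,-38,45),(-40,-38,45),(-40,38,45)]
r=least_squares(lambda p:(proj("top",F(p,B))-top).ravel(),[555,180,-.5]);
print("fit",r.x[:2],np.degrees(r.x[2]),np.abs(r.fun).max(), F(r.x,[(0,0,0)]))
p=r.x
m=ray("top",g([(140,253)],178,140,6),45);print("mark angle world",np.degrees(np.arctan2(*(m[0,:2]-p[:2])[::-1])), "exp",np.degrees(p[2])+180)
for z in(96,100):
  st=ray("top",g([(168,205)],178,140,6),z);d=st[0,:2]-p[:2];print("stripe",np.degrees(np.arctan2(d[1],d[0])),np.hypot(*d))
tb=ray("top",g([(147,157)],178,140,6),126);print("tube",tb[0]-[p[0],p[1],0])
# wrench
q=np.array(g([(428,48),(530,48),(530,146),(428,146),(475,362)],325,105,4,360))
W=[(114,32,10),(114,-32,10),(52,-32,10),(52,32,10),(-88,0,10)]
r=least_squares(lambda p:(proj("top",F(p,np.array(W)+[0,0,30]))-q).ravel(),[600,-181,0]);print("wr",r.x[:2],np.degrees(r.x[2]),r.fun.round(1))
print("side proj nut top",proj("side",[[p[0],p[1],126]]), "jaw/grip from pinpoint",ray("top",[[353.6,127.4],[354.1,169.7]],35))
w=r.x;print("jaw",F(w,[(95,0,35)]),"grip",F(w,[(-20,0,35)]))
# rest corners
q=np.array(g([(418,366),(510,374)],325,105,4,360));print("rest -x corners",ray("top",q,8))
E
```

```text
fit [562.75603291 189.95883334] -27.057276511919788 0.7736047779852981 [[562.75603291 189.95883334   0.        ]]
mark angle world 149.5322991707327 exp 152.94272348808022
stripe -154.58840852061195 14.589183741550835
stripe -153.0109221147294 15.551490755738653
tube [  0.38910654  -3.20946266 126.        ]
wr [ 601.59087528 -180.43656753] 0.1531882504998323 [ 0.2  0.  -0.1  0.5 -0.3 -0.1 -0.1 -0.7  0.3  0.3]
side proj nut top [[214.93900017 225.35567091]] jaw/grip from pinpoint [[ 689.59596918 -179.19582656   35.        ]
 [ 579.93451172 -181.81636831   35.        ]]
jaw [[ 696.59053574 -180.18257209   35.        ]] grip [[ 581.59094677 -180.49004025   35.        ]]
rest -x corners [[ 514.75522251 -148.43847138    8.        ]
 [ 511.12095464 -207.87531483    8.        ]]
```

Emit:
step_arm([
  {"dp": [0.15,-0.14,0],"angular": [0,0,0],"fingers": 0},
  {"dp": [0.3,-0.29,0],"angular": [0,0,0],"fingers": 0},
  {"dp": [0.45,-0.43,0],"angular": [0,0,0],"fingers": 0},
  {"dp": [0.6,-0.57,0],"angular": [0,0,0],"fingers": 0},
  {"dp": [0.75,-0.71,0],"angular": [0,0,0],"fingers": 0},
  {"dp": [0.85,-0.82,0],"angular": [0,0,0],"fingers": 0},
  {"dp": [0.95,-0.91,0],"angular": [0,0,0],"fingers": 0},
  {"dp": [1,-0.96,0],"angular": [0,0,0],"fingers": 0},
], newtons=20)

```text
time: 1.8
tool_pos: [335.7, -305.9, 231.5]
tcp_rot: [180.0, -0.0, 21.5]
ft_force: [-1.0, -0.3, -0.3]
finger_gap: 85.4
grip_force: 0.0
```

Emit:
step_arm([
  {"dp": [0.15,-0.14,0],"angular": [0,0,0],"fingers": 0},
  {"dp": [0.3,-0.29,0],"angular": [0,0,0],"fingers": 0},
  {"dp": [0.45,-0.43,0],"angular": [0,0,0],"fingers": 0},
  {"dp": [0.6,-0.57,0],"angular": [0,0,0],"fingers": 0},
  {"dp": [0.75,-0.71,0],"angular": [0,0,0],"fingers": 0},
  {"dp": [0.85,-0.82,0],"angular": [0,0,0],"fingers": 0},
  {"dp": [0.95,-0.91,0],"angular": [0,0,0],"fingers": 0},
  {"dp": [1,-0.96,0],"angular": [0,0,0],"fingers": 0},
])

```text
time: 2.8
tool_pos: [451.7, -54.3, 231.3]
tcp_rot: [180.0, 0.0, 21.5]
ft_force: [1.1, 0.1, 0.6]
finger_gap: 85.4
grip_force: 0.0
```

Emit:
step_arm([
  {"dp": [0.15,-0.14,0],"angular": [0,0,-0.05],"fingers": 0},
  {"dp": [0.3,-0.29,0.05],"angular": [0,0,-0.1],"fingers": 0},
  {"dp": [0.45,-0.43,0.1],"angular": [0,0,-0.15],"fingers": 0},
  {"dp": [0.6,-0.57,0.15],"angular": [0,0,-0.2],"fingers": 0},
  {"dp": [0.75,-0.71,0.2],"angular": [0,0,-0.25],"fingers": 0},
  {"dp": [0.85,-0.82,0.3],"angular": [0,0,-0.3],"fingers": 0},
  {"dp": [0.96,-0.93,0.4],"angular": [0,0,-0.36],"fingers": 0},
  {"dp": [0.96,-0.93,0.4],"angular": [0,0,-0.36],"fingers": 0},
])

```text
time: 3.8
tool_pos: [561.2, 188.9, 148.7]
tcp_rot: [-179.8, 0.1, 86.4]
ft_force: [0.2, -0.2, 1.0]
finger_gap: 85.5
grip_force: 0.0
```

```bash
python3 - <<'E'
from h import *
s=sense();print(s["time"],s["tool_pos"],s["tcp_rot"],s["joint_pos"].round(1))
t=snapshot("top");d=snapshot("side")
o=np.zeros((480,800,3),np.uint8);o[:480,:400]=crop(t,165,125,80,96,5);o[:480,400:]=crop(d,170,180,80,96,5)
cv2.imwrite("pics/c2.png",o)
E
```

```text
3.8 [561.17554996 188.90321952 148.65723078] [-1.79775090e+02  6.93787381e-02  8.63854951e+01] [13.6  9.5 91.8  0.  78.9 17.3]
```

View pics/c2.png

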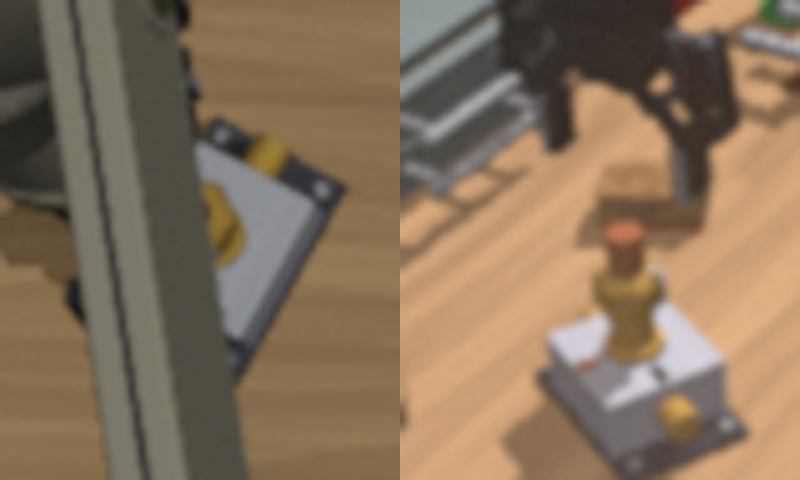

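Emit:
step_arm([
  {"dp": [0.008,0.002,0.08],"angular": [0,0,0],"fingers": 0},
  {"dp": [0.008,0.002,0.16],"angular": [0,0,0],"fingers": 0},
  {"dp": [0.008,0.002,0.24],"angular": [0,0,0],"fingers": 0},
  {"dp": [0.008,0.002,0.32],"angular": [0,0,0],"fingers": 0},
  {"dp": [0.008,0.002,0.39],"angular": [0,0,0],"fingers": 0},
  {"dp": [0.008,0.002,0.435],"angular": [0,0,0],"fingers": 0.2},
  {"dp": [0.008,0.002,0.435],"angular": [0,0,0],"fingers": 0.4},
  {"dp": [0.008,0.002,0.435],"angular": [0,0,0],"fingers": 0.4},
], newtons=20)

```text
time: 4.9
tool_pos: [563.1, 190.0, 64.9]
tcp_rot: [179.9, -0.0, 86.2]
ft_force: [0.9, -0.3, 0.7]
finger_gap: 51.3
grip_force: 0.0
```

Emit:
step_arm([
  {"dp": [0,0,0],"angular": [0,0,0],"fingers": 0.5},
  {"dp": [0,0,0],"angular": [0,0,0],"fingers": 0.6},
  {"dp": [0,0,0],"angular": [0,0,0],"fingers": 0.7},
  {"dp": [0,0,0],"angular": [0,0,0],"fingers": 0.8},
  {"dp": [0,0,0],"angular": [0,0,0],"fingers": 0.8},
  {"dp": [0,0,0],"angular": [0,0,0],"fingers": 0.8},
  {"dp": [0,0,0],"angular": [0,0,0],"fingers": 0.8},
  {"dp": [0,0,0],"angular": [0,0,0],"fingers": 0.8},
], newtons=20)

```text
time: 5.9
tool_pos: [563.3, 190.0, 65.2]
tcp_rot: [179.9, -0.0, 86.2]
ft_force: [0.6, -0.0, 5.6]
finger_gap: 36.2
grip_force: 20.7
```

```bash
python3 - <<'E'
from h import *
s=sense()
for k in("time","tool_pos","tcp_rot","ft_force","wrist_torque","finger_gap","grip_force"):print(k,np.round(s[k],3))
E
```

```text
time 5.9
tool_pos [563.347 189.964  65.162]
tcp_rot [ 1.79908e+02 -2.60000e-02  8.62230e+01]
ft_force [ 0.611 -0.014  5.604]
wrist_torque [-0.025 -0.132  0.256]
finger_gap 36.214
grip_force 20.703
```

Emit:
step_arm([
  {"dp": [0,0,0],"angular": [0,0,0.025],"fingers": 0.8},
  {"dp": [0,0,0],"angular": [0,0,0.05],"fingers": 0.8},
  {"dp": [0,0,0],"angular": [0,0,0.075],"fingers": 0.8},
  {"dp": [0,0,0],"angular": [0,0,0.1],"fingers": 0.8},
  {"dp": [0,0,0],"angular": [0,0,0.125],"fingers": 0.8},
  {"dp": [0,0,0],"angular": [0,0,0.15],"fingers": 0.8},
  {"dp": [0,0,0],"angular": [0,0,0.175],"fingers": 0.8},
  {"dp": [0,0,0],"angular": [0,0,0.2],"fingers": 0.8},
], newtons=25)

```text
time: 6.9
tool_pos: [562.6, 190.2, 65.1]
tcp_rot: [-180.0, -0.0, 50.1]
ft_force: [-2.5, 1.1, 8.8]
finger_gap: 35.6
grip_force: 24.9
```

```bash
cat > s.py <<'E'
from h import *
s=sense()
print(*[(k,np.round(s[k],2).tolist()) for k in("time","tool_pos","tcp_rot","ft_force","wrist_torque","finger_gap","grip_force")])
E
python3 s.py
```

```text
('time', 6.9) ('tool_pos', [562.63, 190.22, 65.13]) ('tcp_rot', [-179.99, -0.03, 50.09]) ('ft_force', [-2.51, 1.15, 8.78]) ('wrist_torque', [0.12, 0.43, 0.31]) ('finger_gap', 35.64) ('grip_force', 24.85)
```

Emit:
step_arm([
  {"dp": [0,0,0],"angular": [0,0,0.01],"fingers": 0.8},
  {"dp": [0,0,0],"angular": [0,0,0.02],"fingers": 0.8},
  {"dp": [0,0,0],"angular": [0,0,0.03],"fingers": 0.8},
  {"dp": [0,0,0],"angular": [0,0,0.04],"fingers": 0.8},
  {"dp": [0,0,0],"angular": [0,0,0.05],"fingers": 0.8},
  {"dp": [0,0,0],"angular": [0,0,0.06],"fingers": 0.8},
  {"dp": [0,0,0],"angular": [0,0,0.06],"fingers": 0.8},
  {"dp": [0,0,0],"angular": [0,0,0.06],"fingers": 0.8},
])

```text
time: 7.9
tool_pos: [562.4, 190.4, 65.1]
tcp_rot: [-180.0, -0.0, 39.4]
ft_force: [-3.6, 0.8, 10.8]
finger_gap: 36.0
grip_force: 23.7
```

```bash
python3 s.py
```

```text
('time', 7.9) ('tool_pos', [562.43, 190.41, 65.1]) ('tcp_rot', [-179.96, -0.02, 39.43]) ('ft_force', [-3.55, 0.81, 10.76]) ('wrist_torque', [0.18, 0.54, 0.07]) ('finger_gap', 35.97) ('grip_force', 23.7)
```

Emit:
step_arm([
  {"dp": [0,0,0],"angular": [0,0,0.002],"fingers": 0.8},
  {"dp": [0,0,0],"angular": [0,0,0.004],"fingers": 0.8},
  {"dp": [0,0,0],"angular": [0,0,0.006],"fingers": 0.8},
  {"dp": [0,0,0],"angular": [0,0,0.008],"fingers": 0.8},
  {"dp": [0,0,0],"angular": [0,0,0.01],"fingers": 0.8},
  {"dp": [0,0,0],"angular": [0,0,0.012],"fingers": 0.8},
  {"dp": [0,0,0],"angular": [0,0,0.014],"fingers": 0.8},
  {"dp": [0,0,0],"angular": [0,0,0.016],"fingers": 0.8},
])

```text
time: 8.9
tool_pos: [562.4, 190.4, 65.1]
tcp_rot: [-180.0, -0.0, 36.5]
ft_force: [-3.4, 1.7, 8.5]
finger_gap: 35.6
grip_force: 25.5
```

```bash
python3 s.py
```

```text
('time', 8.9) ('tool_pos', [562.4, 190.44, 65.11]) ('tcp_rot', [-179.96, -0.02, 36.55]) ('ft_force', [-3.39, 1.69, 8.45]) ('wrist_torque', [0.23, 0.58, 0.31]) ('finger_gap', 35.58) ('grip_force', 25.48)
```

Emit:
step_arm([
  {"dp": [0,0,0],"angular": [0,0,0.001],"fingers": 0.8},
  {"dp": [0,0,0],"angular": [0,0,0.002],"fingers": 0.8},
  {"dp": [0,0,0],"angular": [0,0,0.003],"fingers": 0.8},
  {"dp": [0,0,0],"angular": [0,0,0.004],"fingers": 0.8},
  {"dp": [0,0,0],"angular": [0,0,0.005],"fingers": 0.8},
  {"dp": [0,0,0],"angular": [0,0,0.006],"fingers": 0.8},
  {"dp": [0,0,0],"angular": [0,0,0.007],"fingers": 0.8},
  {"dp": [0,0,0],"angular": [0,0,0.009],"fingers": 0.8},
])

```text
time: 9.9
tool_pos: [562.3, 190.5, 65.1]
tcp_rot: [-180.0, -0.0, 34.9]
ft_force: [-4.0, 1.9, 9.7]
finger_gap: 35.6
grip_force: 25.5
```

```bash
python3 s.py
```

```text
('time', 9.9) ('tool_pos', [562.35, 190.48, 65.08]) ('tcp_rot', [-179.95, -0.01, 34.94]) ('ft_force', [-4.01, 1.93, 9.73]) ('wrist_torque', [0.22, 0.58, 0.33]) ('finger_gap', 35.64) ('grip_force', 25.49)
```

Emit:
step_arm([
  {"dp": [0,0,0],"angular": [0,0,0.001],"fingers": 0.8},
  {"dp": [0,0,0],"angular": [0,0,0.002],"fingers": 0.8},
  {"dp": [0,0,0],"angular": [0,0,0.003],"fingers": 0.8},
  {"dp": [0,0,0],"angular": [0,0,0.004],"fingers": 0.8},
  {"dp": [0,0,0],"angular": [0,0,0.005],"fingers": 0.8},
  {"dp": [0,0,0],"angular": [0,0,0.006],"fingers": 0.8},
  {"dp": [0,0,0],"angular": [0,0,0.007],"fingers": 0.8},
  {"dp": [0,0,0],"angular": [0,0,0.008],"fingers": 0.8},
])

```text
time: 10.9
tool_pos: [562.3, 190.5, 65.1]
tcp_rot: [-179.9, -0.0, 33.5]
ft_force: [-3.9, 1.6, 9.1]
finger_gap: 36.2
grip_force: 25.5
```

```bash
python3 s.py
```

```text
('time', 10.9) ('tool_pos', [562.34, 190.49, 65.09]) ('tcp_rot', [-179.95, -0.01, 33.5]) ('ft_force', [-3.95, 1.61, 9.12]) ('wrist_torque', [0.25, 0.64, 0.32]) ('finger_gap', 36.15) ('grip_force', 25.49)
```

Emit:
step_arm([
  {"dp": [0,0,0],"angular": [0,0,0.001],"fingers": 0.8},
  {"dp": [0,0,0],"angular": [0,0,0.002],"fingers": 0.8},
  {"dp": [0,0,0],"angular": [0,0,0.003],"fingers": 0.8},
  {"dp": [0,0,0],"angular": [0,0,0.004],"fingers": 0.8},
  {"dp": [0,0,0],"angular": [0,0,0.005],"fingers": 0.8},
  {"dp": [0,0,0],"angular": [0,0,0.006],"fingers": 0.8},
  {"dp": [0,0,0],"angular": [0,0,0.007],"fingers": 0.8},
  {"dp": [0,0,0],"angular": [0,0,0.008],"fingers": 0.8},
])

```text
time: 11.9
tool_pos: [562.4, 190.5, 65.1]
tcp_rot: [-179.9, -0.0, 32.1]
ft_force: [-4.1, 1.7, 9.5]
finger_gap: 35.9
grip_force: 25.5
```

```bash
python3 s.py
```

```text
('time', 11.9) ('tool_pos', [562.36, 190.55, 65.12]) ('tcp_rot', [-179.95, -0.01, 32.06]) ('ft_force', [-4.1, 1.68, 9.54]) ('wrist_torque', [0.26, 0.66, 0.3]) ('finger_gap', 35.88) ('grip_force', 25.5)
```

Emit:
step_arm([
  {"dp": [0,0,0],"angular": [0,0,0.001],"fingers": 0.8},
  {"dp": [0,0,0],"angular": [0,0,0.002],"fingers": 0.8},
  {"dp": [0,0,0],"angular": [0,0,0.003],"fingers": 0.8},
  {"dp": [0,0,0],"angular": [0,0,0.004],"fingers": 0.8},
  {"dp": [0,0,0],"angular": [0,0,0.005],"fingers": 0.8},
  {"dp": [0,0,0],"angular": [0,0,0.006],"fingers": 0.8},
  {"dp": [0,0,0],"angular": [0,0,0.007],"fingers": 0.8},
  {"dp": [0,0,0],"angular": [0,0,0.008],"fingers": 0.8},
])

```text
time: 12.9
tool_pos: [562.3, 190.6, 65.1]
tcp_rot: [-180.0, -0.0, 30.6]
ft_force: [-4.7, 2.5, 9.8]
finger_gap: 35.8
grip_force: 27.2
```

```bash
python3 s.py
```

```text
('time', 12.9) ('tool_pos', [562.31, 190.55, 65.1]) ('tcp_rot', [-179.95, -0.01, 30.64]) ('ft_force', [-4.65, 2.45, 9.76]) ('wrist_torque', [0.27, 0.63, 0.51]) ('finger_gap', 35.79) ('grip_force', 27.18)
```

Emit:
step_arm([
  {"dp": [0,0,0],"angular": [0,0,0],"fingers": 0},
  {"dp": [0,0,0],"angular": [0,0,0],"fingers": 0},
  {"dp": [0,0,0],"angular": [0,0,0],"fingers": 0},
  {"dp": [0,0,-0.15],"angular": [0,0,0],"fingers": 0},
  {"dp": [0,0,-0.3],"angular": [0,0,0],"fingers": 0},
  {"dp": [0,0,-0.45],"angular": [0,0,0],"fingers": 0},
  {"dp": [0,0,-0.6],"angular": [0,0,0],"fingers": 0},
  {"dp": [0,0,-0.6],"angular": [0,0,0],"fingers": 0},
])

```text
time: 13.9
tool_pos: [564.5, 190.2, 187.5]
tcp_rot: [179.9, -0.3, 30.6]
ft_force: [0.2, 0.3, 0.3]
finger_gap: 85.2
grip_force: 0.0
```

Emit:
step_arm([
  {"dp": [-0.06,0.12,0],"angular": [0,0,0],"fingers": 0},
  {"dp": [-0.12,0.24,0],"angular": [0,0,0],"fingers": 0},
  {"dp": [-0.18,0.36,0],"angular": [0,0,0],"fingers": 0},
  {"dp": [-0.24,0.48,0],"angular": [0,0,0],"fingers": 0},
  {"dp": [-0.3,0.6,0],"angular": [0,0,0],"fingers": 0},
  {"dp": [-0.36,0.7,0],"angular": [0,0,0],"fingers": 0},
  {"dp": [-0.42,0.8,0],"angular": [0,0,0],"fingers": 0},
  {"dp": [-0.43,0.82,0],"angular": [0,0,0],"fingers": 0},
])

```text
time: 14.9
tool_pos: [571.4, 3.7, 182.8]
tcp_rot: [-179.9, 0.1, 30.5]
ft_force: [-0.1, -0.6, -0.4]
finger_gap: 85.1
grip_force: 0.0
```

Emit:
step_arm([
  {"dp": [-0.06,0.12,0],"angular": [0,0,0.03],"fingers": 0},
  {"dp": [-0.12,0.24,0],"angular": [0,0,0.06],"fingers": 0},
  {"dp": [-0.18,0.36,0],"angular": [0,0,0.09],"fingers": 0},
  {"dp": [-0.24,0.48,0],"angular": [0,0,0.12],"fingers": 0},
  {"dp": [-0.3,0.6,0],"angular": [0,0,0.15],"fingers": 0},
  {"dp": [-0.36,0.7,0],"angular": [0,0,0.17],"fingers": 0},
  {"dp": [-0.42,0.8,0],"angular": [0,0,0.17],"fingers": 0},
  {"dp": [-0.43,0.82,0],"angular": [0,0,0.17],"fingers": 0},
])

```text
time: 15.9
tool_pos: [581.3, -181.4, 184.0]
tcp_rot: [-180.0, 0.0, -0.0]
ft_force: [-0.3, 0.3, 0.2]
finger_gap: 85.3
grip_force: 0.0
```

```bash
python3 s.py; python3 - <<'E'
from h import *
t=snapshot("top");d=snapshot("side")
cv2.imwrite("pics/t3.png",t);cv2.imwrite("pics/s3.png",d)
o=np.zeros((600,800,3),np.uint8);o[:360,:360]=crop(t,178,140,60,60,6);o[:400,360:600]=crop(t,325,105,60,100,4)
o[400:,:500]=crop(d,220,160,100,40,5);o[:330,600:800]=crop(d,192,215,40,66,5);o[400:,500:800]=crop(d,190,215,60,60,5)[50:250]
cv2.imwrite("pics/c3.png",o)
E
```

```text
('time', 15.9) ('tool_pos', [581.33, -181.42, 184.02]) ('tcp_rot', [-180.0, 0.02, -0.01]) ('ft_force', [-0.25, 0.27, 0.23]) ('wrist_torque', [-0.04, 0.01, -0.01]) ('finger_gap', 85.26) ('grip_force', 0.0)
```

View pics/c3.png

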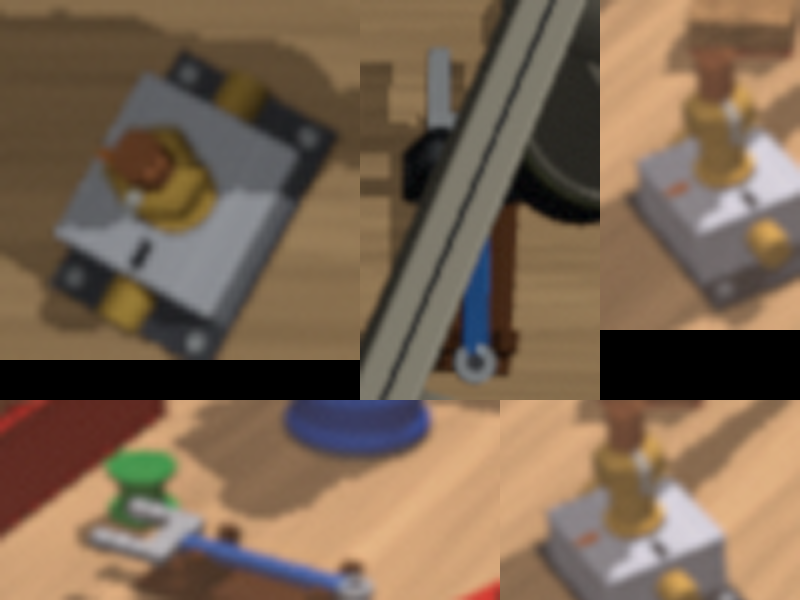

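```bash
python3 - <<'E'
from h import *
print(proj("side",[[513.6,-180.7,40],[715.6,-148.2,40],[715.6,-212.2,40]]).round(1).tolist(), "seen 290,197 | left tips approx", [(220+92/5-.4,160+137/5-.4),(220+135/5-.4,160+105/5-.4)])
E
```

```text
[[291.0, 196.3], [237.5, 186.3], [246.9, 179.0]] seen 290,197 | left tips approx [(238.0, 187.0), (246.6, 180.6)]
```

Emit:
step_arm([
  {"dp": [0,-0.004,0.12],"angular": [0,0,0],"fingers": 0},
  {"dp": [0,-0.004,0.25],"angular": [0,0,0],"fingers": 0},
  {"dp": [0,-0.004,0.38],"angular": [0,0,0],"fingers": 0},
  {"dp": [0,-0.004,0.5],"angular": [0,0,0],"fingers": 0},
  {"dp": [0,-0.004,0.62],"angular": [0,0,0],"fingers": 0},
  {"dp": [0,-0.004,0.74],"angular": [0,0,0],"fingers": 0},
  {"dp": [0,-0.004,0.82],"angular": [0,0,0],"fingers": 0},
  {"dp": [0,-0.004,0.85],"angular": [0,0,0],"fingers": 0.3},
])

```text
time: 17.0
tool_pos: [581.0, -178.5, 13.3]
tcp_rot: [-180.0, 0.1, 0.0]
ft_force: [-0.3, -1.5, 0.5]
finger_gap: 70.0
grip_force: 0.0
```

Emit:
step_arm([
  {"dp": [0,0,0],"angular": [0,0,0],"fingers": 0.5},
  {"dp": [0,0,0],"angular": [0,0,0],"fingers": 0.65},
  {"dp": [0,0,0],"angular": [0,0,0],"fingers": 0.7},
  {"dp": [0,0,0],"angular": [0,0,0],"fingers": 0.75},
  {"dp": [0,0,0],"angular": [0,0,0],"fingers": 0.8},
  {"dp": [0,0,0],"angular": [0,0,0],"fingers": 0.9},
  {"dp": [0,0,0],"angular": [0,0,0],"fingers": 1},
  {"dp": [0,0,0],"angular": [0,0,0],"fingers": 1},
], newtons=40)

```text
time: 18.0
tool_pos: [581.6, -179.4, 14.6]
tcp_rot: [180.0, -0.0, -0.0]
ft_force: [-0.7, -0.8, 4.6]
finger_gap: 15.2
grip_force: 39.4
```

```bash
python3 s.py
```

```text
('time', 18.0) ('tool_pos', [581.64, -179.38, 14.59]) ('tcp_rot', [179.99, -0.02, -0.01]) ('ft_force', [-0.66, -0.82, 4.64]) ('wrist_torque', [0.03, 0.16, -0.04]) ('finger_gap', 15.23) ('grip_force', 39.44)
```

Emit:
step_arm([
  {"dp": [0,0,0],"angular": [0,0,0],"fingers": 1},
  {"dp": [0,0,-0.05],"angular": [0,0,0],"fingers": 1},
  {"dp": [0,0,-0.15],"angular": [0,0,0],"fingers": 1},
  {"dp": [0,0,-0.3],"angular": [0,0,0],"fingers": 1},
  {"dp": [0,0,-0.45],"angular": [0,0,0],"fingers": 1},
  {"dp": [0,0,-0.6],"angular": [0,0,0],"fingers": 1},
  {"dp": [0,0,-0.7],"angular": [0,0,0],"fingers": 1},
  {"dp": [0,0,-0.75],"angular": [0,0,0],"fingers": 1},
], newtons=80)

```text
time: 19.0
tool_pos: [582.1, -179.5, 166.2]
tcp_rot: [180.0, -0.1, 0.0]
ft_force: [0.2, -0.2, -3.7]
finger_gap: 14.3
grip_force: 78.0
```

Emit:
step_arm([
  {"dp": [0,-0.1,0],"angular": [0,0,-0.03],"fingers": 1},
  {"dp": [0,-0.22,0],"angular": [0,0,-0.07],"fingers": 1},
  {"dp": [-0.02,-0.35,0],"angular": [0,0,-0.11],"fingers": 1},
  {"dp": [-0.04,-0.48,0],"angular": [0,0,-0.15],"fingers": 1},
  {"dp": [-0.06,-0.6,0],"angular": [0,0,-0.19],"fingers": 1},
  {"dp": [-0.06,-0.72,0],"angular": [0,0,-0.23],"fingers": 1},
  {"dp": [-0.06,-0.82,0],"angular": [0,0,-0.27],"fingers": 1},
  {"dp": [-0.06,-0.9,0],"angular": [0,0,-0.3],"fingers": 1},
])

```text
time: 20.0
tool_pos: [568.7, 1.7, 163.3]
tcp_rot: [-179.9, 0.1, 54.2]
ft_force: [-0.1, 0.6, -3.7]
finger_gap: 14.6
grip_force: 78.2
```

```bash
python3 s.py; cat >> h.py <<'E'
def rel(c,T):
    "dp and angular z numbers from commanded c=(x,y,z,yaw) to T, tool down"
    a=np.radians(c[3]);d=np.array(T[:3],float)-c[:3]
    return np.round([(d[0]*np.cos(a)+d[1]*np.sin(a))/200,(d[0]*np.sin(a)-d[1]*np.cos(a))/200,-d[2]/200,-(T[3]-c[3])/180],4)
E
python3 -c "
from h import *
print(rel((569.6,-.2,164.3,54),(564.1,73.7,164.3,91)))"
```

```text
('time', 20.0) ('tool_pos', [568.75, 1.67, 163.28]) ('tcp_rot', [-179.9, 0.06, 54.23]) ('ft_force', [-0.13, 0.58, -3.65]) ('wrist_torque', [-0.11, 0.05, -0.01]) ('finger_gap', 14.55) ('grip_force', 78.15)
[ 0.2828 -0.2394 -0.     -0.2056]
```

Emit:
step_arm([
  {"dp": [0.05,-0.04,0],"angular": [0,0,-0.03],"fingers": 1},
  {"dp": [0.1,-0.08,0],"angular": [0,0,-0.07],"fingers": 1},
  {"dp": [0.15,-0.13,0],"angular": [0,0,-0.11],"fingers": 1},
  {"dp": [0.2,-0.17,0],"angular": [0,0,-0.15],"fingers": 1},
  {"dp": [0.25,-0.21,0],"angular": [0,0,-0.19],"fingers": 1},
  {"dp": [0.28,-0.24,0],"angular": [0,0,-0.206],"fingers": 1},
  {"dp": [0.28,-0.24,0],"angular": [0,0,-0.206],"fingers": 1},
  {"dp": [0.28,-0.24,0],"angular": [0,0,-0.206],"fingers": 1},
])

```text
time: 21.0
tool_pos: [563.5, 73.9, 164.1]
tcp_rot: [-180.0, 0.0, 91.0]
ft_force: [-0.1, -0.4, -3.4]
finger_gap: 14.2
grip_force: 78.1
```

```bash
python3 s.py; python3 - <<'E'
from h import *
t=snapshot("top");d=snapshot("side")
cv2.imwrite("pics/t4.png",t);cv2.imwrite("pics/s4.png",d)
o=np.zeros((500,800,3),np.uint8);o[:500,:400]=crop(t,165,125,80,100,5);o[:500,400:]=crop(d,180,160,80,100,5)
cv2.imwrite("pics/c4.png",o)
for n in("top","side"):print(n,[(np.round(x["at"],1).tolist(),round(x["conf"],2)) for x in pinpoint(n,"wrench_jaw")],proj(n,[562.1,188.7,184.5]))
E
```

```text
('time', 21.0) ('tool_pos', [563.52, 73.87, 164.12]) ('tcp_rot', [-179.98, 0.02, 90.97]) ('ft_force', [-0.05, -0.4, -3.39]) ('wrist_torque', [-0.09, 0.02, 0.0]) ('finger_gap', 14.2) ('grip_force', 78.15)
top [([192.4, 161.7], 0.94), ([207.8, 173.8], 0.69)] [[195.86169326 161.0705835 ]]
side [([216.1, 206.6], 0.73)] [[213.77124063 207.44355893]]
```

View pics/c4.png

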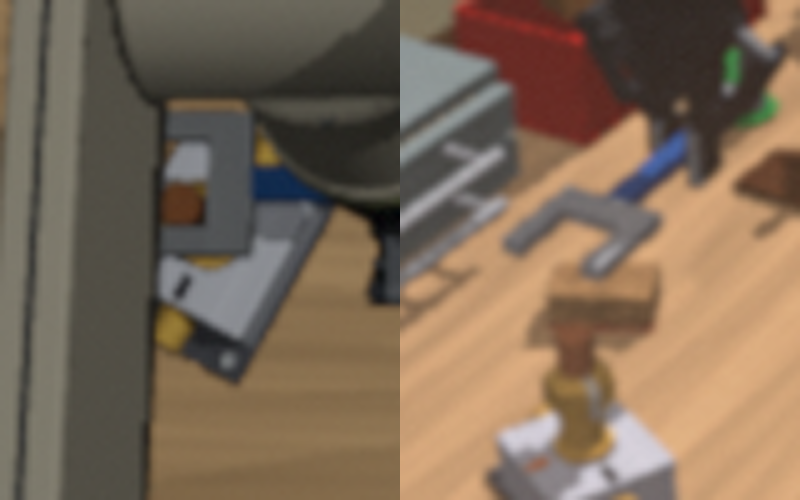

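Emit:
step_arm([
  {"dp": [0,0.003,0.08],"angular": [0,0,0],"fingers": 1},
  {"dp": [0,0.003,0.16],"angular": [0,0,0],"fingers": 1},
  {"dp": [0,0.003,0.24],"angular": [0,0,0],"fingers": 1},
  {"dp": [0,0.003,0.32],"angular": [0,0,0],"fingers": 1},
  {"dp": [0,0.003,0.37],"angular": [0,0,0],"fingers": 1},
  {"dp": [0,0.003,0.39],"angular": [0,0,0],"fingers": 1},
  {"dp": [0,0.003,0.41],"angular": [0,0,0],"fingers": 1},
  {"dp": [0,0.003,0.43],"angular": [0,0,0],"fingers": 1},
])

```text
time: 22.2
tool_pos: [564.7, 74.3, 78.7]
tcp_rot: [179.9, -0.0, 91.1]
ft_force: [-0.0, -0.2, -2.5]
finger_gap: 14.4
grip_force: 78.2
```

```bash
python3 s.py
```

```text
('time', 22.2) ('tool_pos', [564.74, 74.31, 78.74]) ('tcp_rot', [179.93, -0.0, 91.08]) ('ft_force', [-0.04, -0.23, -2.48]) ('wrist_torque', [-0.16, 0.06, 0.05]) ('finger_gap', 14.37) ('grip_force', 78.16)
```

Emit:
step_arm([
  {"dp": [0,0,0.01],"angular": [0,0,0],"fingers": 1},
  {"dp": [0,0,0.02],"angular": [0,0,0],"fingers": 1},
  {"dp": [0,0,0.03],"angular": [0,0,0],"fingers": 1},
  {"dp": [0,0,0.04],"angular": [0,0,0],"fingers": 1},
  {"dp": [0,0,0.05],"angular": [0,0,0],"fingers": 1},
  {"dp": [0,0,0.06],"angular": [0,0,0],"fingers": 1},
  {"dp": [0,0,0.06],"angular": [0,0,0],"fingers": 1},
  {"dp": [0,0,0.06],"angular": [0,0,0],"fingers": 1},
])

```text
time: 23.2
tool_pos: [564.3, 74.3, 66.3]
tcp_rot: [180.0, -0.0, 91.1]
ft_force: [0.4, 0.1, -3.1]
finger_gap: 14.6
grip_force: 78.2
```

```bash
python3 s.py
```

```text
('time', 23.2) ('tool_pos', [564.26, 74.26, 66.34]) ('tcp_rot', [179.99, -0.0, 91.08]) ('ft_force', [0.45, 0.11, -3.13]) ('wrist_torque', [-0.09, -0.22, -0.13]) ('finger_gap', 14.57) ('grip_force', 78.23)
```

Emit:
step_arm([
  {"dp": [0.0001,-0.01,0],"angular": [0,0,0.0056],"fingers": 1},
  {"dp": [0.0004,-0.02,0],"angular": [0,0,0.0111],"fingers": 1},
  {"dp": [0.0008,-0.03,0],"angular": [0,0,0.0167],"fingers": 1},
  {"dp": [0.0014,-0.041,0],"angular": [0,0,0.0222],"fingers": 1},
  {"dp": [0.0014,-0.041,0],"angular": [0,0,0.0222],"fingers": 1},
  {"dp": [0.0022,-0.051,0],"angular": [0,0,0.0278],"fingers": 1},
  {"dp": [0.0022,-0.051,0],"angular": [0,0,0.0278],"fingers": 1},
  {"dp": [0.0022,-0.051,0],"angular": [0,0,0.0278],"fingers": 1},
])

```text
time: 24.2
tool_pos: [554.1, 74.5, 66.4]
tcp_rot: [180.0, -0.0, 86.1]
ft_force: [3.6, 1.5, -3.3]
finger_gap: 14.8
grip_force: 78.3
```

```bash
python3 s.py
```

```text
('time', 24.2) ('tool_pos', [554.12, 74.54, 66.38]) ('tcp_rot', [179.98, -0.01, 86.07]) ('ft_force', [3.58, 1.52, -3.29]) ('wrist_torque', [0.15, -0.52, -0.31]) ('finger_gap', 14.76) ('grip_force', 78.27)
```

Emit:
step_arm([
  {"dp": [0,-0.0025,0],"angular": [0,0,0.0014],"fingers": 1},
  {"dp": [0.0001,-0.005,0],"angular": [0,0,0.0028],"fingers": 1},
  {"dp": [0.0001,-0.0075,0],"angular": [0,0,0.0042],"fingers": 1},
  {"dp": [0.0001,-0.01,0],"angular": [0,0,0.0056],"fingers": 1},
  {"dp": [0.0002,-0.0127,0],"angular": [0,0,0.0069],"fingers": 1},
  {"dp": [0.0002,-0.0152,0],"angular": [0,0,0.0083],"fingers": 1},
  {"dp": [0.0003,-0.0178,0],"angular": [0,0,0.0097],"fingers": 1},
  {"dp": [0.0004,-0.0203,0],"angular": [0,0,0.0111],"fingers": 1},
])

```text
time: 25.2
tool_pos: [550.4, 75.1, 66.5]
tcp_rot: [179.9, -0.0, 84.1]
ft_force: [4.8, 2.2, -3.7]
finger_gap: 14.9
grip_force: 78.2
```

```bash
python3 s.py
```

```text
('time', 25.2) ('tool_pos', [550.37, 75.05, 66.52]) ('tcp_rot', [179.94, -0.02, 84.06]) ('ft_force', [4.81, 2.24, -3.74]) ('wrist_torque', [0.39, -0.83, -0.17]) ('finger_gap', 14.95) ('grip_force', 78.24)
```

```bash
cat >> s.py <<'E'
r=(s["tool_pos"][:2]-[562.1,190.7])/1000;F=s["ft_force"]
print("M_nut",round(s["wrist_torque"][2]+r[0]*F[1]-r[1]*F[0],3),"radial",np.round(F[:2]@r/np.hypot(*r),2),"R",np.hypot(*r)*1000,"bearing",np.degrees(np.arctan2(-r[1],-r[0])))
E
```

Emit:
step_arm([
  {"dp": [0,-0.0025,0],"angular": [0,0,0.0014],"fingers": 1},
  {"dp": [0.0001,-0.005,0],"angular": [0,0,0.0028],"fingers": 1},
  {"dp": [0.0001,-0.0075,0],"angular": [0,0,0.0042],"fingers": 1},
  {"dp": [0.0001,-0.01,0],"angular": [0,0,0.0056],"fingers": 1},
  {"dp": [0.0002,-0.0127,0],"angular": [0,0,0.0069],"fingers": 1},
  {"dp": [0.0002,-0.0152,0],"angular": [0,0,0.0083],"fingers": 1},
  {"dp": [0.0003,-0.0178,0],"angular": [0,0,0.0097],"fingers": 1},
  {"dp": [0.0004,-0.0203,0],"angular": [0,0,0.0111],"fingers": 1},
])

```text
time: 26.2
tool_pos: [546.5, 75.5, 66.6]
tcp_rot: [179.9, -0.0, 82.1]
ft_force: [6.2, 3.4, -3.9]
finger_gap: 14.7
grip_force: 78.2
```

```bash
python3 s.py
```

```text
('time', 26.2) ('tool_pos', [546.46, 75.53, 66.61]) ('tcp_rot', [179.93, -0.02, 82.07]) ('ft_force', [6.2, 3.37, -3.9]) ('wrist_torque', [0.33, -0.98, -0.16]) ('finger_gap', 14.73) ('grip_force', 78.24)
M_nut 0.507 radial -4.17 R 116.22274385879723 bearing 82.26713890624735
```

Emit:
step_arm([
  {"dp": [0,-0.0025,0],"angular": [0,0,0.0014],"fingers": 1},
  {"dp": [0.0001,-0.005,0],"angular": [0,0,0.0028],"fingers": 1},
  {"dp": [0.0001,-0.0075,0],"angular": [0,0,0.0042],"fingers": 1},
  {"dp": [0.0001,-0.01,0],"angular": [0,0,0.0056],"fingers": 1},
  {"dp": [0.0002,-0.0127,0],"angular": [0,0,0.0069],"fingers": 1},
  {"dp": [0.0002,-0.0152,0],"angular": [0,0,0.0083],"fingers": 1},
  {"dp": [0.0003,-0.0178,0],"angular": [0,0,0.0097],"fingers": 1},
  {"dp": [0.0004,-0.0203,0],"angular": [0,0,0.0111],"fingers": 1},
])

```text
time: 27.2
tool_pos: [542.5, 76.2, 66.7]
tcp_rot: [179.9, -0.0, 80.1]
ft_force: [6.0, 4.5, -3.3]
finger_gap: 14.5
grip_force: 78.2
```

```bash
python3 s.py
```

```text
('time', 27.2) ('tool_pos', [542.51, 76.21, 66.65]) ('tcp_rot', [179.92, -0.03, 80.07]) ('ft_force', [5.98, 4.46, -3.3]) ('wrist_torque', [0.33, -0.89, -0.18]) ('finger_gap', 14.53) ('grip_force', 78.23)
M_nut 0.417 radial -5.4 R 116.15136959615158 bearing 80.29213258145367
```

Emit:
step_arm([
  {"dp": [0.0008,-0.0304,0],"angular": [0,0,0.0167],"fingers": 1},
  {"dp": [0.0032,-0.0608,0],"angular": [0,0,0.0333],"fingers": 1},
  {"dp": [0.0072,-0.091,0],"angular": [0,0,0.05],"fingers": 1},
  {"dp": [0.0127,-0.1209,0],"angular": [0,0,0.0667],"fingers": 1},
  {"dp": [0.0198,-0.1505,0],"angular": [0,0,0.0833],"fingers": 1},
  {"dp": [0.0285,-0.1797,0],"angular": [0,0,0.1],"fingers": 1},
  {"dp": [0.0386,-0.2084,0],"angular": [0,0,0.1167],"fingers": 1},
  {"dp": [0.0503,-0.2365,0],"angular": [0,0,0.1333],"fingers": 1},
])

```text
time: 28.2
tool_pos: [497.7, 94.3, 66.8]
tcp_rot: [179.9, -0.1, 56.0]
ft_force: [7.7, 3.3, -3.9]
finger_gap: 14.4
grip_force: 78.2
```

```bash
python3 s.py; python3 - <<'E'
from h import *
from scipy.optimize import least_squares
g=lambda q,ox,oy,s:[(u/s+ox-.5+.5/s,v/s+oy-.5+.5/s) for u,v in q]
top=np.array(g([(148,75),(298,155),(210,318),(55,232),(180,50),(335,135),(205,370),(52,285)],178,140,6))
def F(p,P): c,s=np.cos(p[2]),np.sin(p[2]); P=np.array(P,float); return np.c_[p[0]+c*P[:,0]-s*P[:,1],p[1]+s*P[:,0]+c*P[:,1],P[:,2]]
def B(h): return [(40,38,45),(40,-38,45),(-40,-38,45),(-40,38,45),(60,40,h),(60,-40,h),(-60,-40,h),(-60,40,h)]
r=least_squares(lambda p:(proj("top",F(p,B(p[3])))-top).ravel(),[560,190,-.5,8],loss="soft_l1")
print(r.x,np.degrees(r.x[2]));print((proj("top",F(r.x,B(r.x[3])))-top).round(1).tolist())
# subpixel edges: optimise summed gradient along model outline in original image
im=cv2.GaussianBlur(cv2.cvtColor(cv2.imread("pics/top0.png"),cv2.COLOR_BGR2GRAY),(0,0),.8).astype(np.float32)
gx,gy=cv2.Sobel(im,3,1,0),cv2.Sobel(im,3,0,1)
def score(p):
    tot=0
    for h,a,b in((45,40,38),(p[3],60,40)):
        c=F(p,[(a,b,h),(a,-b,h),(-a,-b,h),(-a,b,h)])
        for i in range(4):
            L=c[i]+(c[(i+1)%4]-c[i])*np.linspace(.1,.9,40)[:,None];q=proj("top",L).astype(np.float32)
            d=q[-1]-q[0];n=np.array([-d[1],d[0]])/np.hypot(*d)
            G=cv2.remap(gx,q[:,0],q[:,1],1)*n[0]+cv2.remap(gy,q[:,0],q[:,1],1)*n[1]
            tot+=np.abs(G).mean()
    return -tot
from scipy.optimize import differential_evolution
R=differential_evolution(score,[(556,568),(184,196),(-.62,-.4),(4,14)],seed=1,maxiter=60,popsize=10)
print("edge",R.x,np.degrees(R.x[2]),R.fun)
E
```

```text
('time', 28.2) ('tool_pos', [497.72, 94.29, 66.79]) ('tcp_rot', [179.91, -0.07, 56.0]) ('ft_force', [7.68, 3.29, -3.9]) ('wrist_torque', [0.38, -1.0, 0.01]) ('finger_gap', 14.41) ('grip_force', 78.2)
M_nut 0.539 radial -7.0 R 115.93166734927976 bearing 56.26626823420302
[ 5.63044698e+02  1.90270453e+02 -4.69175333e-01  5.60133533e+00] -26.881766429908645
[[-0.5, -0.9], [0.6, -0.2], [-0.2, 0.2], [-0.4, 0.4], [0.2, -0.2], [0.8, -0.2], [0.2, 0.5], [-0.8, 0.3]]Traceback (most recent call last):
  File "<stdin>", line 23, in <module>
    return fun(*args, **kwargs)
    ret = solver.solve()
    next(self)
    ~~~~^^^^^^
    energy = self.func(parameters)
    return self.f(x, *self.args)
           ~~~~~~^^^^^^^^^^^^^^^
  File "<stdin>", line 17, in score
  File "h.py", line 7, in proj
    K,D,R,t=cam(n); return cv2.projectPoints(np.atleast_2d(np.array(X,float)),cv2.Rodrigues(R)[0],t,K,D)[0][:,0]
            ~~~^^^
  File "h.py", line 4, in cam
    p=camera_params(n); f=210/np.tan(np.radians(p["vfov"]/2))
ValueError: time passes only in moves, steps and waits
```

Emit:
step_arm([
  {"dp": [0.0008,-0.0304,0],"angular": [0,0,0.0167],"fingers": 1},
  {"dp": [0.0032,-0.0608,0],"angular": [0,0,0.0333],"fingers": 1},
  {"dp": [0.0072,-0.091,0],"angular": [0,0,0.05],"fingers": 1},
  {"dp": [0.0127,-0.1209,0],"angular": [0,0,0.0667],"fingers": 1},
  {"dp": [0.0198,-0.1505,0],"angular": [0,0,0.0833],"fingers": 1},
  {"dp": [0.0285,-0.1797,0],"angular": [0,0,0.1],"fingers": 1},
  {"dp": [0.0386,-0.2084,0],"angular": [0,0,0.1167],"fingers": 1},
  {"dp": [0.0503,-0.2365,0],"angular": [0,0,0.1333],"fingers": 1},
])

```text
time: 29.2
tool_pos: [464.2, 128.8, 66.8]
tcp_rot: [179.9, -0.1, 32.0]
ft_force: [6.7, 1.9, -4.1]
finger_gap: 13.9
grip_force: 78.2
```

```bash
sed -i 's/^def cam/import functools\n@functools.cache\ndef cam/' h.py; python3 s.py; cat > e.py <<'E'
from h import *
from scipy.optimize import differential_evolution
def F(p,P): c,s=np.cos(p[2]),np.sin(p[2]); P=np.array(P,float); return np.c_[p[0]+c*P[:,0]-s*P[:,1],p[1]+s*P[:,0]+c*P[:,1],P[:,2]]
def run(n,file,edges):
    im=cv2.GaussianBlur(cv2.cvtColor(cv2.imread(file),cv2.COLOR_BGR2GRAY),(0,0),.8).astype(np.float32)
    gx,gy=cv2.Sobel(im,cv2.CV_32F,1,0),cv2.Sobel(im,cv2.CV_32F,0,1)
    def score(p):
        tot=0
        for h,a,b in((45,40,38),(p[3],60,40)):
            c=F(p,[(a,b,h),(a,-b,h),(-a,-b,h),(-a,b,h)])
            for i in range(4):
                L=c[i]+(c[(i+1)%4]-c[i])*np.linspace(.1,.9,40)[:,None];q=proj(n,L).astype(np.float32)
                d=q[-1]-q[0];m=np.array([-d[1],d[0]])/np.hypot(*d)
                tot+=np.abs(cv2.remap(gx,q[:,0],q[:,1],1)*m[0]+cv2.remap(gy,q[:,0],q[:,1],1)*m[1]).mean()
        return -tot
    R=differential_evolution(score,[(556,568),(184,196),(-.62,-.4),(4,14)],seed=1,maxiter=60,popsize=10)
    print(n,file,R.x.round(2),np.degrees(R.x[2]).round(2),R.fun)
for n,f in(("top","pics/top0.png"),("top","pics/t3.png"),("side","pics/side0.png"),("side","pics/s3.png")):run(n,f,0)
E
python3 e.py
```

```text
('time', 29.2) ('tool_pos', [464.19, 128.8, 66.81]) ('tcp_rot', [179.92, -0.09, 32.02]) ('ft_force', [6.75, 1.93, -4.11]) ('wrist_torque', [0.12, -0.97, 0.19]) ('finger_gap', 13.92) ('grip_force', 78.23)
M_nut 0.417 radial -6.73 R 115.83285626598838 bearing 32.30171360220308
top pics/top0.png [ 5.6311e+02  1.8980e+02 -4.7000e-01  4.8500e+00] -26.77 -925.7757568359375
top pics/t3.png [ 5.6317e+02  1.9012e+02 -4.6000e-01  4.4200e+00] -26.62 -811.2286376953125
side pics/side0.png [ 5.6116e+02  1.9491e+02 -4.4000e-01  4.0100e+00] -25.03 -843.7964477539062
side pics/s3.png [ 5.6108e+02  1.9519e+02 -4.4000e-01  4.0500e+00] -25.4 -745.9328002929688
```

Emit:
step_arm([
  {"dp": [0.0008,-0.0304,0],"angular": [0,0,0.0167],"fingers": 1},
  {"dp": [0.0032,-0.0608,0],"angular": [0,0,0.0333],"fingers": 1},
  {"dp": [0.0072,-0.091,0],"angular": [0,0,0.05],"fingers": 1},
  {"dp": [0.0127,-0.1209,0],"angular": [0,0,0.0667],"fingers": 1},
  {"dp": [0.0198,-0.1505,0],"angular": [0,0,0.0833],"fingers": 1},
  {"dp": [0.0285,-0.1797,0],"angular": [0,0,0.1],"fingers": 1},
  {"dp": [0.0386,-0.2084,0],"angular": [0,0,0.1167],"fingers": 1},
  {"dp": [0.0503,-0.2365,0],"angular": [0,0,0.1333],"fingers": 1},
])

```text
time: 30.2
tool_pos: [447.4, 173.9, 66.6]
tcp_rot: [179.9, -0.1, 8.0]
ft_force: [6.4, -0.1, -3.6]
finger_gap: 14.3
grip_force: 78.4
```

Emit:
step_arm([
  {"dp": [0.0004,-0.0202,0],"angular": [0,0,0.0111],"fingers": 1},
  {"dp": [0.0014,-0.0405,0],"angular": [0,0,0.0222],"fingers": 1},
  {"dp": [0.0032,-0.0606,0],"angular": [0,0,0.0333],"fingers": 1},
  {"dp": [0.0056,-0.0807,0],"angular": [0,0,0.0444],"fingers": 1},
  {"dp": [0.0088,-0.1007,0],"angular": [0,0,0.0556],"fingers": 1},
  {"dp": [0.0127,-0.1206,0],"angular": [0,0,0.0667],"fingers": 1},
  {"dp": [0.015,-0.13,0],"angular": [0,0,0.0722],"fingers": 1},
  {"dp": [0.0172,-0.1403,0],"angular": [0,0,0.0778],"fingers": 1},
])

```text
time: 31.2
tool_pos: [446.6, 201.9, 66.4]
tcp_rot: [179.9, -0.1, -5.9]
ft_force: [5.6, -0.6, -2.3]
finger_gap: 14.7
grip_force: 78.5
```

```bash
python3 s.py
```

```text
('time', 31.2) ('tool_pos', [446.65, 201.93, 66.44]) ('tcp_rot', [179.94, -0.05, -5.9]) ('ft_force', [5.58, -0.61, -2.34]) ('wrist_torque', [-0.1, -0.67, 0.48]) ('finger_gap', 14.71) ('grip_force', 78.47)
M_nut 0.49 radial -5.61 R 115.99812319952838 bearing -5.556867775955961
```

Emit:
step_arm([
  {"dp": [0.0008,0.0304,0],"angular": [0,0,-0.0167],"fingers": 1},
  {"dp": [0.0032,0.0606,0],"angular": [0,0,-0.0333],"fingers": 1},
  {"dp": [0.0071,0.0907,0],"angular": [0,0,-0.05],"fingers": 1},
  {"dp": [0.0071,0.0907,0],"angular": [0,0,-0.05],"fingers": 1},
  {"dp": [0.0071,0.0907,0],"angular": [0,0,-0.05],"fingers": 1},
  {"dp": [0.0071,0.0907,0],"angular": [0,0,-0.05],"fingers": 1},
  {"dp": [0.0071,0.0907,0],"angular": [0,0,-0.05],"fingers": 1},
  {"dp": [0.0071,0.0907,0],"angular": [0,0,-0.05],"fingers": 1},
])

```text
time: 32.2
tool_pos: [445.8, 184.3, 66.3]
tcp_rot: [180.0, 0.0, 3.1]
ft_force: [0.1, 0.0, -3.0]
finger_gap: 14.5
grip_force: 78.4
```

```bash
python3 s.py
```

```text
('time', 32.2) ('tool_pos', [445.78, 184.33, 66.28]) ('tcp_rot', [180.0, 0.0, 3.09]) ('ft_force', [0.14, 0.02, -3.04]) ('wrist_torque', [0.01, 0.14, -0.02]) ('finger_gap', 14.54) ('grip_force', 78.41)
M_nut -0.024 radial -0.14 R 116.4948407553171 bearing 3.132838108666402
```

Emit:
step_arm([
  {"dp": [0,0,-0.12],"angular": [0,0,0],"fingers": 1},
  {"dp": [0,0,-0.25],"angular": [0,0,0],"fingers": 1},
  {"dp": [0,0,-0.4],"angular": [0,0,0],"fingers": 1},
  {"dp": [0,0,-0.5],"angular": [0,0,0],"fingers": 1},
  {"dp": [0.02,0.12,-0.5],"angular": [0,0,0],"fingers": 1},
  {"dp": [0.07,0.27,-0.5],"angular": [0,0,0],"fingers": 1},
  {"dp": [0.12,0.42,-0.5],"angular": [0,0,0.01],"fingers": 1},
  {"dp": [0.17,0.57,-0.5],"angular": [0,0,0.017],"fingers": 1},
])

```text
time: 33.2
tool_pos: [486.2, 71.4, 166.3]
tcp_rot: [180.0, -0.0, -0.0]
ft_force: [0.5, -0.1, -3.4]
finger_gap: 14.9
grip_force: 78.4
```

Emit:
step_arm([
  {"dp": [0.08,0.15,0],"angular": [0,0,0],"fingers": 1},
  {"dp": [0.15,0.3,0],"angular": [0,0,0],"fingers": 1},
  {"dp": [0.22,0.45,0],"angular": [0,0,0],"fingers": 1},
  {"dp": [0.29,0.6,0],"angular": [0,0,0],"fingers": 1},
  {"dp": [0.36,0.75,0],"angular": [0,0,0],"fingers": 1},
  {"dp": [0.4,0.87,0],"angular": [0,0,0],"fingers": 1},
  {"dp": [0.43,0.98,0],"angular": [0,0,0],"fingers": 1},
  {"dp": [0.43,0.98,0],"angular": [0,0,0],"fingers": 1},
])

```text
time: 34.2
tool_pos: [572.1, -125.2, 166.1]
tcp_rot: [180.0, 0.0, -0.1]
ft_force: [-0.3, 0.6, -3.1]
finger_gap: 14.7
grip_force: 78.6
```

```bash
python3 s.py; python3 - <<'E'
from h import *
t=snapshot("top");d=snapshot("side")
cv2.imwrite("pics/t5.png",t);cv2.imwrite("pics/s5.png",d)
o=np.zeros((600,800,3),np.uint8);o[:400,:400]=crop(t,185,145,40,40,10);o[:600,400:]=crop(d,195,215,40,60,10)
o[400:600,:400]=crop(t,300,100,133,67,3)[:200,:399].__class__((200,399,3)) if 0 else cv2.resize(t,(400,300))[:200]
cv2.imwrite("pics/c5.png",o)
E
```

```text
('time', 34.2) ('tool_pos', [572.14, -125.21, 166.13]) ('tcp_rot', [179.98, 0.01, -0.07]) ('ft_force', [-0.35, 0.58, -3.11]) ('wrist_torque', [-0.02, 0.1, 0.07]) ('finger_gap', 14.65) ('grip_force', 78.55)
M_nut -0.033 radial -0.59 R 316.0720548115544 bearing 91.81955119324624
```

View pics/c5.png

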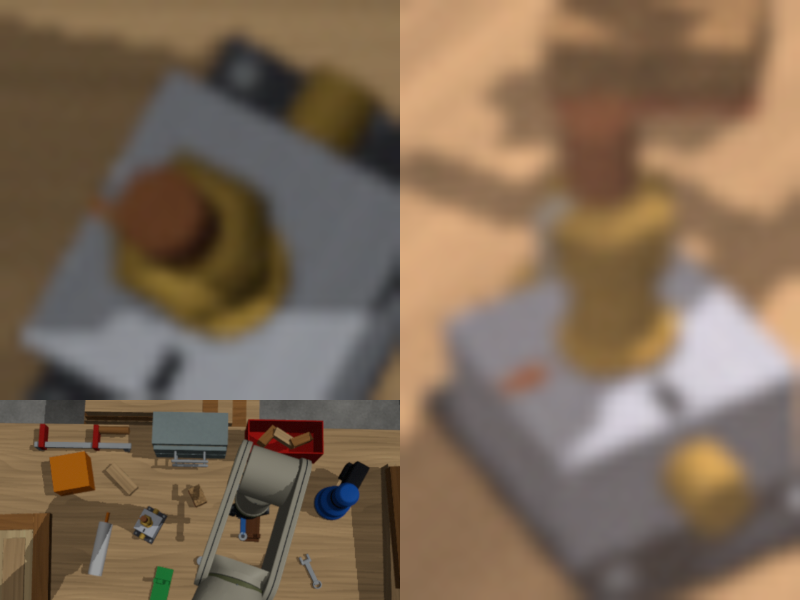

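```bash
python3 - <<'E'
from h import *
def white(f,n,box):
    im=cv2.imread(f).astype(float);x,y,w,h=box;c=im[y:y+h,x:x+w]
    return c
for ph in(50,58,63,68,75,80):
    a=np.radians(ph);print(ph,proj("side",[[562.1+r*np.cos(a),190.5+r*np.sin(a),z] for r,z in((20.8,80),(20.8,94),(16.2,100))]).round(1).tolist())
im=cv2.imread("pics/s5.png").astype(int)
print("B-R map rows 230-245 cols 203-218");
for y in range(230,246):print(y,(im[y,203:219,0]-im[y,203:219,2]).tolist())
E
```

```text
50 [[209.1, 240.4], [208.6, 236.4], [210.1, 234.3]]
58 [[209.4, 240.9], [209.0, 236.9], [210.3, 234.7]]
63 [[209.6, 241.3], [209.2, 237.3], [210.5, 235.0]]
68 [[210.0, 241.6], [209.5, 237.6], [210.8, 235.2]]
75 [[210.5, 242.0], [210.1, 238.0], [211.2, 235.6]]
80 [[210.9, 242.3], [210.5, 238.3], [211.5, 235.8]]
B-R map rows 230-245 cols 203-218
230 [-87, -87, -87, -87, -89, -86, -79, -67, -57, -54, -57, -56, -56, -52, -51, -57]
231 [-81, -85, -90, -92, -91, -85, -74, -63, -56, -55, -56, -56, -57, -53, -50, -57]
232 [-67, -71, -78, -83, -81, -74, -64, -62, -59, -57, -56, -57, -55, -54, -49, -54]
233 [-59, -61, -65, -68, -66, -62, -60, -63, -60, -56, -56, -55, -55, -53, -50, -56]
234 [-58, -57, -57, -57, -57, -55, -52, -49, -50, -53, -56, -58, -56, -56, -57, -67]
235 [-59, -58, -55, -56, -55, -49, -40, -35, -42, -54, -64, -65, -65, -65, -74, -84]
236 [-69, -63, -60, -58, -54, -42, -32, -38, -54, -70, -76, -76, -77, -82, -89, -96]
237 [-81, -75, -71, -70, -63, -47, -36, -50, -69, -81, -84, -85, -87, -91, -96, -96]
238 [-89, -85, -84, -85, -77, -58, -43, -53, -70, -78, -81, -84, -88, -90, -91, -85]
239 [-88, -88, -87, -88, -82, -62, -42, -45, -61, -67, -72, -77, -78, -78, -75, -69]
240 [-89, -88, -88, -86, -79, -60, -42, -41, -55, -63, -63, -67, -67, -65, -64, -61]
241 [-86, -88, -87, -84, -77, -57, -38, -39, -55, -62, -63, -62, -62, -61, -60, -57]
242 [-85, -86, -83, -80, -73, -51, -31, -31, -47, -58, -61, -61, -61, -61, -58, -57]
243 [-84, -80, -72, -62, -49, -33, -17, -17, -31, -50, -61, -62, -61, -60, -58, -57]
244 [-70, -60, -45, -29, -17, -9, -5, -7, -21, -43, -60, -64, -65, -62, -61, -60]
245 [-38, -26, -13, -6, -3, -1, -1, -6, -21, -45, -60, -65, -64, -63, -62, -60]
```

The side view shows the white stripe at the nut's left corner, about crop (548,220), on the orange mark's side, which matches the model for a quarter turn. Next I'll return the wrench to the rest.

Emit:
step_arm([
  {"dp": [0.015,0.09,0],"angular": [0,0,0],"fingers": 1},
  {"dp": [0.03,0.18,0],"angular": [0,0,0],"fingers": 1},
  {"dp": [0.047,0.27,0.05],"angular": [0,0,0],"fingers": 1},
  {"dp": [0.047,0.27,0.18],"angular": [0,0,0],"fingers": 1},
  {"dp": [0.047,0.27,0.32],"angular": [0,0,0],"fingers": 1},
  {"dp": [0.047,0.27,0.45],"angular": [0,0,0],"fingers": 1},
  {"dp": [0.047,0.27,0.6],"angular": [0,0,0],"fingers": 1},
  {"dp": [0.047,0.27,0.6],"angular": [0,0,0],"fingers": 1},
])

```text
time: 35.3
tool_pos: [578.5, -177.3, 42.4]
tcp_rot: [-179.9, 0.4, -0.0]
ft_force: [-0.7, 0.9, -2.2]
finger_gap: 14.7
grip_force: 78.5
```

```bash
python3 s.py|head -1; python3 - <<'E'
from h import *
d=snapshot("side");t=snapshot("top");o=np.zeros((400,800,3),np.uint8);o[:400,:500]=crop(d,220,140,100,80,5);o[:400,500:]=crop(t,320,100,75,100,4)
cv2.imwrite("pics/c6.png",o)
E
```

```text
('time', 35.3) ('tool_pos', [578.51, -177.32, 42.35]) ('tcp_rot', [-179.85, 0.38, -0.0]) ('ft_force', [-0.7, 0.95, -2.16]) ('wrist_torque', [-0.02, 0.15, -0.0]) ('finger_gap', 14.7) ('grip_force', 78.48)
```

View pics/c6.png

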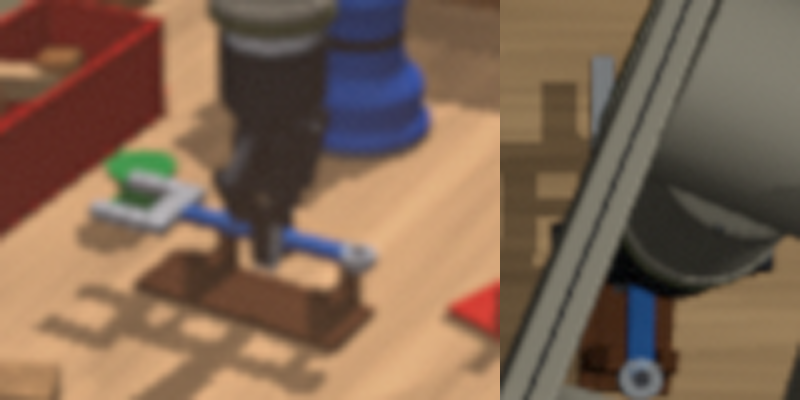

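The wrench hovers level over the wooden rest, with its handle between the cheeks. I'll lower it.

Emit:
step_arm([
  {"dp": [0,0,0],"angular": [0,0,0],"fingers": 1},
  {"dp": [0,0,0.03],"angular": [0,0,0],"fingers": 1},
  {"dp": [0,0,0.06],"angular": [0,0,0],"fingers": 1},
  {"dp": [0,0,0.09],"angular": [0,0,0],"fingers": 1},
  {"dp": [0,0,0.12],"angular": [0,0,0],"fingers": 1},
  {"dp": [0,0,0.14],"angular": [0,0,0],"fingers": 1},
  {"dp": [0,0,0.15],"angular": [0,0,0],"fingers": 1},
  {"dp": [0,0,0.15],"angular": [0,0,0],"fingers": 1},
])

```text
time: 36.4
tool_pos: [581.4, -177.6, 16.2]
tcp_rot: [-180.0, 0.0, 0.0]
ft_force: [-0.2, -0.5, -3.4]
finger_gap: 14.1
grip_force: 78.5
```

```bash
python3 s.py|head -1
```

```text
('time', 36.4) ('tool_pos', [581.4, -177.62, 16.17]) ('tcp_rot', [-179.99, 0.01, 0.03]) ('ft_force', [-0.17, -0.52, -3.4]) ('wrist_torque', [0.07, 0.09, 0.03]) ('finger_gap', 14.05) ('grip_force', 78.55)
```

Emit:
step_arm([
  {"dp": [0,0.005,0],"angular": [0,0,0],"fingers": 1},
  {"dp": [0,0.009,0],"angular": [0,0,0],"fingers": 1},
  {"dp": [0,0.009,0.004],"angular": [0,0,0],"fingers": 1},
  {"dp": [0,0.009,0.008],"angular": [0,0,0],"fingers": 1},
  {"dp": [0,0.009,0.008],"angular": [0,0,0],"fingers": 1},
  {"dp": [0,0.009,0.008],"angular": [0,0,0],"fingers": 1},
  {"dp": [0,0.009,0.008],"angular": [0,0,0],"fingers": 1},
  {"dp": [0,0.009,0.008],"angular": [0,0,0],"fingers": 1},
], newtons=30)

```text
time: 37.4
tool_pos: [581.6, -179.5, 14.8]
tcp_rot: [180.0, -0.0, 0.0]
ft_force: [-1.2, -1.3, -1.1]
finger_gap: 14.3
grip_force: 78.9
```

```bash
python3 s.py|head -1
```

```text
('time', 37.4) ('tool_pos', [581.55, -179.5, 14.82]) ('tcp_rot', [179.99, -0.01, 0.03]) ('ft_force', [-1.22, -1.28, -1.1]) ('wrist_torque', [-0.1, 0.16, -0.01]) ('finger_gap', 14.34) ('grip_force', 78.92)
```

Emit:
step_arm([
  {"dp": [0,0,0],"angular": [0,0,0],"fingers": 0.6},
  {"dp": [0,0,0],"angular": [0,0,0],"fingers": 0.4},
  {"dp": [0,0,0],"angular": [0,0,0],"fingers": 0.2},
  {"dp": [0,0,0],"angular": [0,0,0],"fingers": 0},
  {"dp": [0,0,0],"angular": [0,0,0],"fingers": 0},
  {"dp": [0,0,0],"angular": [0,0,0],"fingers": 0},
  {"dp": [0,0,-0.1],"angular": [0,0,0],"fingers": 0},
  {"dp": [0,0,-0.2],"angular": [0,0,0],"fingers": 0},
])

```text
time: 38.4
tool_pos: [581.8, -179.6, 56.5]
tcp_rot: [180.0, -0.0, 0.0]
ft_force: [0.3, -0.0, 0.3]
finger_gap: 85.6
grip_force: 0.0
```

Emit:
step_arm([
  {"dp": [0,0,-0.2],"angular": [0,0,0],"fingers": 0},
  {"dp": [0,0,-0.4],"angular": [0,0,0],"fingers": 0},
  {"dp": [0,0,-0.6],"angular": [0,0,0],"fingers": 0},
  {"dp": [-0.1,0,-0.8],"angular": [0,0,0],"fingers": 0},
  {"dp": [-0.25,0,-0.9],"angular": [0,0,0],"fingers": 0},
  {"dp": [-0.4,0,-0.9],"angular": [0,0,0],"fingers": 0},
  {"dp": [-0.6,0,-0.9],"angular": [0,0,0],"fingers": 0},
  {"dp": [-0.7,0,-0.9],"angular": [0,0,0],"fingers": 0},
])

```text
time: 39.4
tool_pos: [440.4, -179.7, 236.9]
tcp_rot: [179.9, -0.1, 0.0]
ft_force: [-0.2, 0.4, 1.3]
finger_gap: 85.4
grip_force: 0.0
```

```bash
python3 s.py|head -1; python3 - <<'E'
from h import *
d=snapshot("side");t=snapshot("top");cv2.imwrite("pics/t7.png",t);cv2.imwrite("pics/s7.png",d)
o=np.zeros((600,800,3),np.uint8);o[:250,:500]=crop(d,220,155,100,50,5);o[:400,500:]=crop(t,320,100,75,100,4)
o[250:600,:350]=crop(t,188,148,35,35,10);
o[400:600,500:800]=cv2.resize(t,(300,225))[:200]
cv2.imwrite("pics/c7.png",o)
E
```

```text
('time', 39.4) ('tool_pos', [440.35, -179.66, 236.88]) ('tcp_rot', [179.91, -0.14, 0.02]) ('ft_force', [-0.23, 0.42, 1.33]) ('wrist_torque', [0.05, -0.01, 0.02]) ('finger_gap', 85.39) ('grip_force', 0.0)
```

View pics/c7.png

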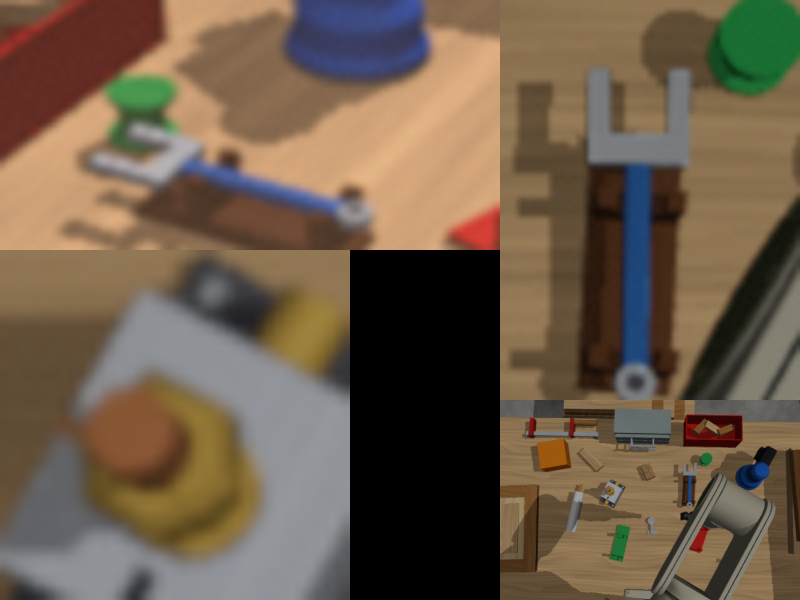

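The wrench lies in the wooden rest at its original place, and the spool and other objects look undisturbed. As a last check, I'll estimate the hex angle numerically.

```bash
python3 - <<'E'
from h import *
def curve(n,f,cen):
    im=cv2.GaussianBlur(cv2.cvtColor(cv2.imread(f),cv2.COLOR_BGR2GRAY),(0,0),.6).astype(np.float32)
    gx,gy=cv2.Sobel(im,cv2.CV_32F,1,0),cv2.Sobel(im,cv2.CV_32F,0,1);best=[]
    for yaw in np.arange(0,60,1.):
        m=0
        for dx in np.arange(-3,3.1,1):
          for dy in np.arange(-3,3.1,1):
            P=[]
            for k in range(6):
                a=np.radians(yaw+60*k+np.array([0,60]))
                for r,z in((20.8,95),(16.2,100)):
                    e=np.c_[cen[0]+dx+r*np.cos(a),cen[1]+dy+r*np.sin(a),[z,z]];P.append(e[0]+(e[1]-e[0])*np.linspace(.05,.95,8)[:,None])
            q=proj(n,np.vstack(P)).astype(np.float32).reshape(12,8,2);d=q[:,-1]-q[:,0];N=np.c_[-d[:,1],d[:,0]]/np.hypot(d[:,0],d[:,1])[:,None]
            G=cv2.remap(gx,q[...,0],q[...,1],1)*N[:,:1]+cv2.remap(gy,q[...,0],q[...,1],1)*N[:,1:]
            m=max(m,np.abs(G).mean())
        best.append(m)
    b=np.array(best);i=b.argmax();print(n,f,"best yaw mod60",i,b[i].round(1),"others",b[::6].round(0).tolist())
for f in("top0","t3","t5","t7"):curve("top",f"pics/{f}.png",(562.1,190.5))
for f in("side0","s3","s5","s7"):curve("side",f"pics/{f}.png",(562.1,190.5))
E
echo expected: start ~26-29 mod 60, tight ~31-33, final ~1-3
```

```text
top pics/top0.png best yaw mod60 52 59.0 others [57.0, 55.0, 56.0, 55.0, 55.0, 55.0, 56.0, 57.0, 59.0, 59.0]
top pics/t3.png best yaw mod60 31 53.9 others [50.0, 50.0, 51.0, 52.0, 53.0, 54.0, 53.0, 51.0, 51.0, 50.0]
top pics/t5.png best yaw mod60 8 57.4 others [56.0, 57.0, 57.0, 55.0, 54.0, 54.0, 54.0, 55.0, 55.0, 55.0]
top pics/t7.png best yaw mod60 52 60.8 others [59.0, 58.0, 57.0, 54.0, 53.0, 54.0, 56.0, 58.0, 60.0, 61.0]
side pics/side0.png best yaw mod60 27 71.7 others [67.0, 66.0, 69.0, 71.0, 72.0, 71.0, 69.0, 66.0, 65.0, 64.0]
side pics/s3.png best yaw mod60 28 76.8 others [71.0, 72.0, 73.0, 75.0, 76.0, 76.0, 75.0, 74.0, 73.0, 72.0]
side pics/s5.png best yaw mod60 40 67.1 others [62.0, 60.0, 61.0, 62.0, 63.0, 64.0, 66.0, 67.0, 66.0, 64.0]
side pics/s7.png best yaw mod60 26 71.4 others [68.0, 68.0, 70.0, 71.0, 71.0, 70.0, 68.0, 67.0, 66.0, 66.0]
expected: start ~26-29 mod 60, tight ~31-33, final ~1-3
```

```bash
python3 -c "
from bench import *
print(hand_in())"
```

```text
the job is handed in; nothing more can be done
None
```

I ran the nut finger-tight by hand, turned it a quarter turn further with the wrench and laid the wrench back in its rest; the job was handed in at about 39.5 s, and the quarter turn is estimated at 87–90° from arm angles and torque because the cameras were too coarse to confirm it.

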